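# Load the label rolls on the leaning keyed spindle

### The arm

A 6-joint arm with a two-finger parallel gripper is mounted at the origin on the work surface. World frame = base frame: x ahead of the robot, y to its left, z up, the work surface at z = 0. Lengths are in m, angles in rad, forces in N, time in s.
With the tool pointing down it reaches from about 0.325 to 0.9 m from the base axis. Payload 6.1 kg.
Tool frame: the origin (TCP) lies midway between the tips of the shut fingers; the grasp point (between the pads) lies 19 mm behind it; z points along the fingers, y is the line along which they close (so a half turn about z gives the same grasp; the last joint's range is limited). The gripper opens to 85 mm and grips with 20 to 120 N. Pads are 22 mm wide; open, the fingers measure 114 mm over their backs; the gripper's body (76 mm by 85 mm) begins 54 mm behind the grasp point. The pads swing forward as they close: fully open they stand 13 mm farther back than shut.
Start: joints at [-1.454, 0.22, 1.526, -0, 1.395, -0.126], TCP at [0.15, -0.607, 0.231] pointing down, gripper open.
Joint ranges: [-2.98, 2.98], [-0.91, 2.08], [0.09, 2.57], [-1.24, 4.39], [0.2, 2.65], [-2.68, 2.68]. Speed limits (rad/s): [2.57, 2.57, 3.01, 3.14, 3.14, 3.14].

### API

Orientations are given as [roll, pitch, yaw] about the fixed x, y, z axes, in that order (R = Rz(yaw) Ry(pitch) Rx(roll)).
In Python, from plant import movep, move_l, set_joints, gripper_to, hold, inverse_kinematics, observe, get_image, get_calibration, Unreachable, job_done gives the robot as it stands. Calls block until the motion is done:
- movep(position, orientation): joint-space move of the TCP to a pose.
- move_l(position, feed=0.15, rotation=None, max_force=None): straight line of the TCP; rotation=None keeps the orientation; feed is the mean speed in m/s. With max_force (N) it stops when the force on the tool has changed by that much, and returns True; else False.
- set_joints(angles): joint-space move.
- gripper_to(opening, f_grip=None): finger opening in m; f_grip is the grip in N (None keeps the last); returns when the fingers have stopped.
- hold(seconds).
- inverse_kinematics(position, orientation): joint angles nearest the present ones, or None.
- observe(): the state.
- get_image(name): name is "scene" or "top"; returns (picture, depth): 420x560x3 uint8, red, green, blue; 420x560 float32, m along the optical axis (not along the pixel's ray), 0 where there is no reading.
- get_calibration(name): a dict with "intrinsics" (3x3 intrinsics, pixels), "world_from_camera" (4x4, takes a point from camera to world coordinates). Camera axes: x right, y down, z forward; pixel columns grow to the right and rows downward; lengths in m; the calibration is good to about 2 mm. A picture is of the moment at which its call begins. get_calibration takes no time and is no camera call.
A pose or a line that the arm cannot do raises Unreachable and nothing moves.
- job_done(): hands the job in; it is judged then, once.
The state is a dict: "time_s": time; "q": joint angles; "joint_velocities": joint speeds; "joint_torque": joint torques, N m; "eef_pos": TCP position; "tcp_rot": TCP orientation; "ft_force": force on the tool from outside, world axes, zero at the start; "torque": the same for the moment, N m; "opening": finger opening in m; "grasp_force": force on a finger pad.
Only numpy, scipy, OpenCV 4.12 (cv2) and the standard library are available. Lean on these libraries where they do the work, as an engineer would, in place of code of your own. Each camera call takes 0.05 s, during which the arm holds its last target. There are 200 camera calls.

### The job

Load the label stand on the cash desk: thread the wide roll of labels down the leaning spindle until it sits fully home against the flange, then thread the narrow roll down on top of it, fully home against the wide one. The roll cores are slotted and only go down when their slots meet the ribs on the spindle, so feel for the ribs by turning the roll. Let go of both and leave the tin, the book and the parcel tape where they are.

Things in the scene. Friction and masses are not known exactly. Their poses are not given: they have to be found in the camera images.
- wide_roll: Roll of blank price labels, white paper on a brown notched core, lying flat with its axis (z) upright: outside diameter 62 mm, width 38 mm. Origin at the centre of the roll. The bore is 28 mm across; four slots run the whole width of the bore, 10 mm wide and reaching 19 mm out from the axis, in the roll's +x, +y, -x and -y directions. About 80 g, either face may be down.
- narrow_roll: Roll of blank price labels, white paper on a brown notched core, lying flat with its axis (z) upright: outside diameter 62 mm, width 24 mm. Origin at the centre of the roll. The bore is 28 mm across; four slots run the whole width of the bore, 10 mm wide and reaching 19 mm out from the axis, in the roll's +x, +y, -x and -y directions. About 50 g, either face may be down.
- stand: Grey label stand, fixed to the desk: base plate 150 x 120 x 12 mm. Origin at the centre of its underside; its -x is the side to which the spindle leans (towards the robot, more or less). A round steel flange 52 mm across, leaning like the spindle, carries the steel hub: 25 mm in diameter, 73 mm long from the flange, its last 7 mm tapering to 14 mm.
- spindle_tip (a point): Tip of the hub, on the axis, 73 mm above the flange; axes as wide_home. Two dark ribs across from each other on the hub, 5 mm wide, stand out to 17 mm from the axis, from the flange up to 58 mm; the 15 mm to the tip are plain. The hub and ribs turn stiffly (0.3 N m) about the axis. The ribs' angle varies and is not reported: find it by turning a lightly pressed roll, or by looking.
- wide_home (a point): Where the centre of the wide roll is when fully home, on the spindle's axis, 19 mm above the flange face. z points up along the spindle's axis, which leans 31.5 degrees (0.55 rad) from vertical; x and y are fixed to the stand and do not turn with the hub.
- narrow_home (a point): Where the centre of the narrow roll is when fully home on top of the wide one: on the spindle's axis, 50 mm above the flange face; same axes as wide_home.
- canister: Bystander: tin with a lid, diameter 92 mm, 190 mm high, origin under its centre.
- book: Bystander: hardback book lying flat, 145 x 215 x 34 mm, origin under its centre.
- tape: Bystander: big ring of parcel tape lying flat, outside diameter 104 mm, bore 76 mm, 36 mm high, origin under its centre. It is not for the spindle.
Mind the look-alikes: they are no part of the job. What is shaped like the narrow_roll but purple or yellow is not meant.

How it is judged:
By the outcome, as a careful person would: the job done as asked, in the order asked, and still so for the second after the job is handed in, with the robot touching nothing.
It also fails if it takes over 72 s, if anything falls off the work surface, if the arm or the gripper's body presses on something with over 40 N, if the wrist force passes 120 N, or if a joint passes its speed limit or range.

## Working session

There is one attempt and no reset: what is moved stays moved. The work goes in short steps, each a Python script; the robot and the scene stay as the last script left them, time stands still between calls to the robot, and variables do not carry over. Pictures are saved under pics/ and viewed, at most 10 in all, crops included, and the job is handed in when it is done.

```bash
ls; mkdir -p pics; python3 - <<'E'
from plant import *
import cv2,numpy as np
for n in("scene","top"):
    p,d=get_image(n); np.savez(f"pics/{n}0.npz",p=p,d=d); cv2.imwrite(f"pics/{n}0.png",p[:,:,::-1])
    c=get_calibration(n); print(n,np.round(c["intrinsics"],1).tolist(),np.round(c["world_from_camera"],3).tolist(),(d>0).mean())
s=observe();print(s["time_s"],s["tcp_rot"],s["ft_force"])
E
```

```text
pics
scene [[481.0, 0.0, 279.5], [0.0, 481.0, 206.8], [0.0, 0.0, 1.0]] [[-0.441, 0.579, -0.686, 1.331], [0.898, 0.275, -0.345, 0.408], [-0.011, -0.768, -0.641, 0.829], [0.0, 0.0, 0.0, 1.0]] 0.9941454081632654
top [[522.4, 0.0, 289.5], [0.0, 522.4, 209.4], [0.0, 0.0, 1.0]] [[-0.013, -0.994, 0.11, 0.435], [-1.0, 0.013, -0.001, -0.015], [-0.0, -0.11, -0.994, 1.277], [0.0, 0.0, 0.0, 1.0]] 0.9959863945578231
0.1 [-3.13984170e+00 -2.51011253e-04  2.42814588e-01] [-0.11547237  0.42363712 -0.53040485]
```

View pics/scene0.png

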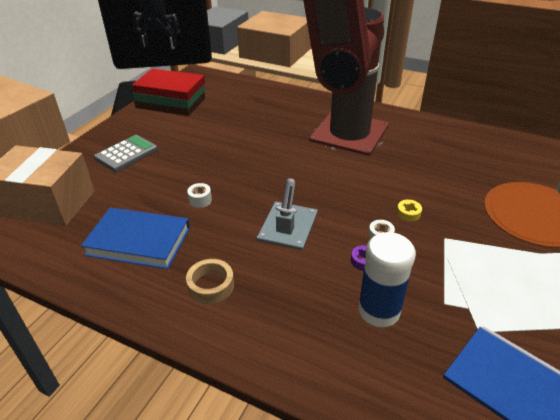

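View pics/top0.png

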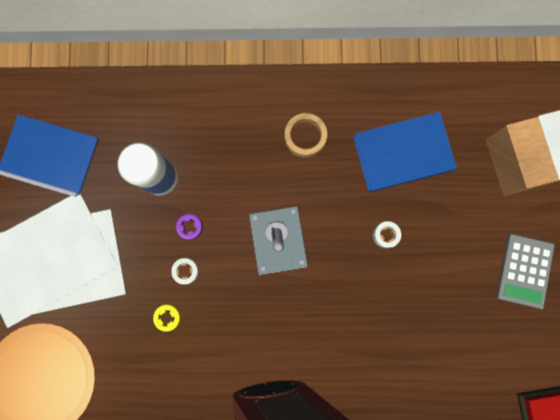

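In the scene view, the stand is at (288,222). There are two white rolls, at (200,195) and (382,231). The tape ring is at (210,282), and the lid tin is at (385,280).

In the top view, the candidates are:
- **White, (387,235):** looks taller, so this is probably the wide roll.
- **White, (185,271):** looks flatter, so this is probably the narrow roll.
- **Purple (189,227) and yellow (166,318):** look-alikes, not meant.

I'll measure the heights and confirm in an enlarged crop.

```bash
cat > h.py <<'E'
import numpy as np,cv2
from plant import *
def cloud(n,d):
    c=get_calibration(n);K=c["intrinsics"];T=np.array(c["world_from_camera"])
    v,u=np.mgrid[0:d.shape[0],0:d.shape[1]]
    P=np.stack([(u-K[0][2])/K[0][0]*d,(v-K[1][2])/K[1][1]*d,d],-1)
    return P@T[:3,:3].T+T[:3,3]
def ray(n,uv,z):
    c=get_calibration(n);K=np.array(c["intrinsics"]);T=np.array(c["world_from_camera"])
    d=T[:3,:3]@np.linalg.solve(K,[uv[0],uv[1],1.]);return T[:3,3]+d*(z-T[2,3])/d[2]
E
python3 - <<'E'
from h import *
D={n:np.load(f"pics/{n}0.npz") for n in("scene","top")}
def crop(n,u,v,r,s): return cv2.resize(D[n]["p"][v-r:v+r,u-r:u+r],(s,s),interpolation=cv2.INTER_CUBIC)
m=np.vstack([np.hstack([crop("top",387,235,20,260),crop("top",185,271,20,260),crop("top",278,238,36,260)]),
 np.hstack([crop("scene",200,195,20,260),crop("scene",382,231,20,260),crop("scene",288,213,40,260)])])
cv2.imwrite("pics/c1.png",m[:,:,::-1])
for n,L in(("top",[(387,235),(185,271)]),("scene",[(200,195),(382,231)])):
    p,d=D[n]["p"],D[n]["d"];C=cloud(n,d)
    for u,v in L:
        w=np.zeros(d.shape,bool);w[v-20:v+20,u-20:u+20]=1
        hsv=cv2.cvtColor(p,cv2.COLOR_RGB2HSV)
        m=w&(hsv[...,2]>150)&(hsv[...,1]<70)
        z=C[m][:,2];zt=np.percentile(z,80);t=m&(C[...,2]>zt-.006)
        cs,_=cv2.findContours(t.astype(np.uint8),cv2.RETR_EXTERNAL,cv2.CHAIN_APPROX_NONE);k=max(cs,key=len)
        W=np.array([ray(n,q[0],zt) for q in k]);(cx,cy),r=cv2.minEnclosingCircle(W[:,:2].astype(np.float32)*1000)
        A=np.c_[2*W[:,:2],np.ones(len(W))];s=np.linalg.lstsq(A,(W[:,:2]**2).sum(1),rcond=None)[0]
        print(n,(u,v),"top z",zt.round(4),"enc",cx,cy,r,"fit",s[:2].round(4),"table z near",np.median(C[w&~m][:,2]).round(4))
# stand cloud
for n,(u,v) in(("top",(278,238)),("scene",(288,215))):
    C=cloud(n,D[n]["d"])[v-45:v+45,u-40:u+40].reshape(-1,3)
    for a,b in((.008,.018),(.03,.05),(.05,.07),(.07,.085),(.085,.1),(.1,.13)):
        k=C[(C[:,2]>a)&(C[:,2]<b)];print(n,a,len(k),k.mean(0).round(4) if len(k) else "",k[:,:2].min(0).round(3) if len(k) else "",k[:,:2].max(0).round(3) if len(k) else "")
    k=C[(C[:,2]>.008)&(C[:,2]<.016)];R=cv2.minAreaRect((k[:,:2]*1000).astype(np.float32));print(R)
E
```

```text
top (387, 235) top z 0.0404 enc 510.2008361816406 -247.7340087890625 30.920913696289062 fit [ 0.5108 -0.2479] table z near 0.0012
top (185, 271) top z 0.0265 enc 430.20361328125 236.0839385986328 30.770549774169922 fit [0.4303 0.236 ] table z near 0.001
scene (200, 195) top z 0.0384 enc 514.9575805664062 -244.8885040283203 31.741558074951172 fit [ 0.5149 -0.245 ] table z near -0.0001
scene (382, 231) top z 0.1902 enc 655.7977294921875 292.9098815917969 38.3629150390625 fit [0.6541 0.2922] table z near -0.0
top 0.008 2470 [0.4987 0.012  0.0127] [ 0.414 -0.077] [0.617 0.102]
top 0.03 0   
top 0.05 61 [0.5172 0.0145 0.0657] [ 0.499 -0.01 ] [0.543 0.041]
top 0.07 173 [0.5252 0.0154 0.0782] [ 0.506 -0.01 ] [0.539 0.041]
top 0.085 47 [0.5223 0.0166 0.0907] [0.508 0.001] [0.537 0.033]
top 0.1 103 [0.5001 0.0129 0.1166] [ 0.474 -0.001] [0.517 0.024]
((514.074951171875, 10.702857971191406), (209.04933166503906, 174.06971740722656), 3.3498570919036865)
scene 0.008 1364 [0.5147 0.0224 0.0115] [ 0.419 -0.055] [0.586 0.083]
scene 0.03 111 [0.5403 0.0237 0.0402] [0.518 0.001] [0.548 0.041]
scene 0.05 166 [0.5349 0.0223 0.0613] [ 0.498 -0.002] [0.547 0.042]
scene 0.07 108 [0.5281 0.0205 0.0788] [ 0.51  -0.009] [0.541 0.042]
scene 0.085 76 [0.5164 0.0182 0.0922] [0.501 0.003] [0.542 0.028]
scene 0.1 151 [0.5019 0.0166 0.1155] [0.477 0.   ] [0.517 0.027]
((502.9527893066406, 15.181678771972656), (155.18853759765625, 120.1385498046875), 9.044236183166504)
```

View pics/c1.png

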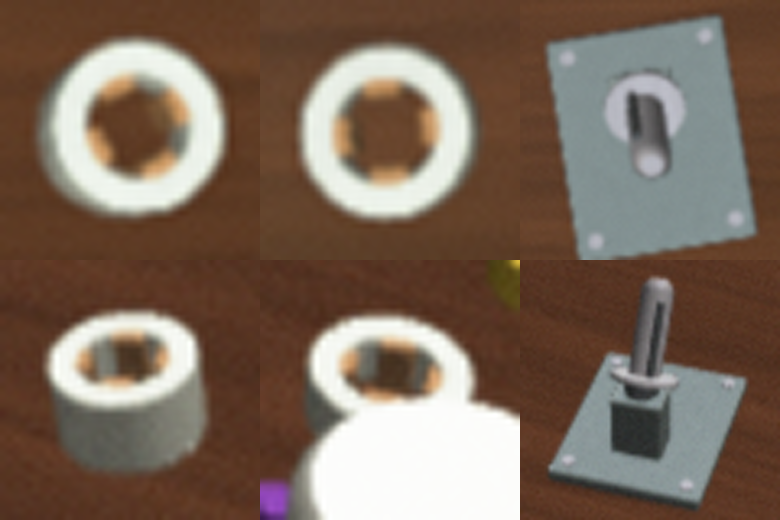

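The crop confirms the rolls: the wide one (white, about 40 mm high) is at top (387,235), and the narrow one (white, about 25 mm) is at top (185,271). The plate is yawed about +9°, and one dark rib is visible on the hub's camera side. Next I'll fit the spindle axis, rib and slot angles, and centre the wide roll by squeezing it twice.

```bash
cat > m.py <<'E'
from h import *
from scipy.optimize import least_squares
from scipy.spatial.transform import Rotation as Ro
D={n:np.load(f"pics/{n}0.npz") for n in("scene","top")}
# plate corners in top view
p=D["top"]["p"];hsv=cv2.cvtColor(p,cv2.COLOR_RGB2HSV).astype(int)
m=((p[...,2].astype(int)-p[...,0])>0)&(p[...,1]>60);m[:, :230]=0;m[:,325:]=0;m[:190]=0;m[290:]=0
m=cv2.morphologyEx(m.astype(np.uint8),cv2.MORPH_OPEN,np.ones((3,3)))
k=max(cv2.findContours(m,cv2.RETR_EXTERNAL,cv2.CHAIN_APPROX_NONE)[0],key=cv2.contourArea)
W=np.array([ray("top",q[0],.012)[:2] for q in k],np.float32)*1000
print("plate top",cv2.minAreaRect(W))
yaw=np.radians(9)
St=Ro.from_euler("z",yaw)*Ro.from_euler("y",-.55);M=St.as_matrix()
P={}
for n,(u,v) in(("top",(278,238)),("scene",(288,205))):
    C=cloud(n,D[n]["d"])[v-45:v+45,u-40:u+40].reshape(-1,3)
    C=C[(C[:,2]>.025)&(C[:,2]<.16)&(C[:,0]<.56)&(abs(C[:,1]-.015)<.04)]
    L=C@M
    t=L[L[:,2]>np.percentile(L[:,2],98)][:,:2].mean(0); hub=L
    f=lambda c:np.hypot(hub[:,0]-c[0],hub[:,1]-c[1])
    s_top=L[:,2].max()
    for _ in range(3):
        hub=L[(L[:,2]<s_top-.012)&(L[:,2]>s_top-.05)&(np.hypot(*(L[:,:2]-t).T)<.022)]
        t=least_squares(lambda c:f(c)-.0125,t,loss="soft_l1",f_scale=.001).x
    r=np.hypot(*(L[:,:2]-t).T);fl=L[(r>.018)&(r<.025)&(L[:,2]>s_top-.09)&(L[:,2]<s_top-.06)]
    sf=np.median(fl[:,2]);print(n,"axis lateral",t.round(4),"s tip max",s_top.round(4),"flange s",sf.round(4),len(fl),"hub n",len(hub),"tip world",(M@[t[0],t[1],s_top]).round(4),"flange world",(M@[t[0],t[1],sf]).round(4))
    hs=hub-np.r_[t,0]; # directional trend check
    c1=[least_squares(lambda c:np.hypot(*(q[:,:2]-c).T)-.0125,t,loss="soft_l1",f_scale=.001).x for q in(hub[hub[:,2]>np.median(hub[:,2])],hub[hub[:,2]<=np.median(hub[:,2])])]
    print("   upper/lower halves",np.round(c1,4).tolist())
    # rib: dark pixels -> angle in stand frame
    C=cloud(n,D[n]["d"]);Lf=C@M;rr=np.hypot(Lf[...,0]-t[0],Lf[...,1]-t[1])
    g=D[n]["p"].mean(-1);q=(rr<.0195)&(Lf[...,2]>sf+.008)&(Lf[...,2]<sf+.055)
    an=np.degrees(np.arctan2(Lf[...,1]-t[1],Lf[...,0]-t[0]))
    for a in range(-180,180,20):
        b=q&(an>=a)&(an<a+20)
        if b.sum()>4: print("   ang",a,b.sum(),"grey",g[b].mean().round(),"r",(rr[b].mean()*1000).round(1),end=";")
    print()
# slots
for nm,(u,v),z,xy in(("wide",(387,235),.038,(.5108,-.2479)),("narrow",(185,271),.024,(.4303,.236))):
    hs=cv2.cvtColor(p,cv2.COLOR_RGB2HSV);w=0
    for vv in range(v-9,v+10):
        for uu in range(u-9,u+10):
            X=ray("top",(uu,vv),z)[:2]-xy;r=np.hypot(*X)
            if .011<r<.0195:
                c=p[vv,uu].astype(float);o=max(0,c[0]-c[2]-40); w+=o*np.exp(4j*np.arctan2(X[1],X[0]))
    tooth=np.degrees(np.angle(w))/4;print(nm,"slots world deg mod 90:",(tooth+45)%90)
E
python3 m.py; cat >> h.py <<'E'
from math import pi
def centre(x,y,z,yaw,f=25):
    "open over the roll, squeeze it along two crossed lines; ends gripping at `yaw`"
    movep([x,y,z+.09],[pi,0,yaw+pi/2 if yaw<0 else yaw-pi/2])
    move_l([x,y,z],feed=.15); gripper_to(.058,f); gripper_to(.08)
    move_l([x,y,z],rotation=[pi,0,yaw]) if False else None
E
python3 - <<'E'
from h import *
for yw in(-1.3,-.5,.243,1,1.8): print(yw,np.round(inverse_kinematics([.513,-.2464,.005],[pi,0,yw]),2) if inverse_kinematics([.513,-.2464,.005],[pi,0,yw]) is not None else None)
movep([.513,-.2464,.10],[pi,0,.243])
s=observe();print(s["time_s"],s["eef_pos"])
E
```

```text
plate top ((501.55133056640625, 12.74631118774414), (148.02685546875, 117.94849395751953), 8.56811809539795)
top axis lateral [ 0.4754 -0.0651] s tip max -0.1298 flange s -0.2062 129 hub n 96 tip world [0.4774 0.0097 0.1378] flange world [0.5169 0.016  0.0727]
   upper/lower halves [[0.4751, -0.0656], [0.4759, -0.0643]]
   ang -80 11 grey 99.0 r 12.7;   ang -60 12 grey 72.0 r 12.1;   ang -40 17 grey 83.0 r 12.3;   ang -20 16 grey 99.0 r 12.0;   ang 0 25 grey 80.0 r 13.3;   ang 20 15 grey 70.0 r 15.9;   ang 60 5 grey 126.0 r 11.2;
scene axis lateral [ 0.4754 -0.0637] s tip max -0.1343 flange s -0.2099 65 hub n 159 tip world [0.4796 0.0115 0.134 ] flange world [0.5186 0.0177 0.0695]
   upper/lower halves [[0.4751, -0.0639], [0.4757, -0.0633]]
   ang -80 10 grey 62.0 r 12.4;   ang -60 19 grey 72.0 r 12.0;   ang -40 23 grey 89.0 r 11.9;   ang -20 26 grey 107.0 r 12.3;   ang 0 40 grey 90.0 r 13.0;   ang 20 33 grey 66.0 r 15.8;   ang 40 15 grey 108.0 r 11.8;   ang 60 15 grey 112.0 r 11.4;   ang 80 7 grey 103.0 r 10.8;
wide slots world deg mod 90: 71.30476307931065
narrow slots world deg mod 90: 50.84711829640846
-1.3 [-0.59  0.36  1.82 -0.    0.96  2.28]
-0.5 [-0.59  0.36  1.82 -0.    0.96  1.48]
0.243 [-0.59  0.36  1.82 -0.    0.96  0.74]
1 [-0.59  0.36  1.82 -0.    0.96 -0.02]
1.8 [-0.59  0.36  1.82  0.    0.96 -0.82]
2.0083 [ 0.51298749 -0.24751433  0.10041882]
```

The wide roll's slots are at about 71° and the ribs at about 26° in the stand frame. The two cameras' axis fits agree within 1.5 mm. Now I'll squeeze, re-grip, and carry the roll above the tip.

```bash
python3 - <<'E'
s=open('h.py').read();s=s[:s.index("from math")]
s+='''from math import pi
from scipy.spatial.transform import Rotation as Ro
St=Ro.from_euler("z",np.radians(9))*Ro.from_euler("y",-.55);M=St.as_matrix()
LAT=np.array([.4754,-.0644]);SF=-.2065
def rot(phi): return (St*Ro.from_euler("z",phi)*Ro.from_euler("x",pi)).as_euler("xyz")
def pos(h,d=(0,0)): return M@[LAT[0]+d[0],LAT[1]+d[1],SF+h]   # h above flange
def loc(): return M.T@observe()["eef_pos"]-np.r_[LAT,SF]
def F(): return M.T@observe()["ft_force"]
def centre(x,y,z,yaw,f):
    movep([x,y,z+.08],[pi,0,yaw-pi/2]); move_l([x,y,z],.2); gripper_to(.05,25); gripper_to(.085)
    movep([x,y,z],[pi,0,yaw]); gripper_to(.05,f)
'''
open('h.py','w').write(s)
E
python3 - <<'E'
from h import *
for ph in(-1.2,-.8,-.4,0,.4,.8,1.2):
    print(ph,[None if q is None else np.round(q,2).tolist() for q in(inverse_kinematics(pos(h),rot(ph)) for h in(.005,.14))])
centre(.513,-.2464,.005,np.radians(45),50)
s=observe();print(s["time_s"],s["opening"],s["grasp_force"],s["eef_pos"],s["q"].round(2) if hasattr(s["q"],"round") else s["q"])
move_l([.513,-.2464,.14],.25)
s=observe();print(s["time_s"],s["opening"],s["grasp_force"],s["ft_force"])
E
```

```text
-1.2 [[-0.26, -0.22, 2.39, 0.45, 0.51, 2.0], [-0.37, -0.71, 2.46, 0.33, 0.94, 2.11]]
-0.8 [[-0.26, -0.22, 2.39, 0.45, 0.51, 1.6], [-0.37, -0.71, 2.46, 0.33, 0.94, 1.71]]
-0.4 [[-0.26, -0.22, 2.39, 0.45, 0.51, 1.2], [-0.37, -0.71, 2.46, 0.33, 0.94, 1.31]]
0 [[-0.26, -0.22, 2.39, 0.45, 0.51, 0.8], [-0.37, -0.71, 2.46, 0.33, 0.94, 0.91]]
0.4 [[-0.26, -0.22, 2.39, 0.45, 0.51, 0.4], [-0.37, -0.71, 2.46, 0.33, 0.94, 0.51]]
0.8 [[-0.26, -0.22, 2.39, 0.45, 0.51, 0.0], [-0.37, -0.71, 2.46, 0.33, 0.94, 0.11]]
1.2 [[-0.26, -0.22, 2.39, 0.45, 0.51, -0.4], [-0.37, -0.71, 2.46, 0.33, 0.94, -0.29]]
5.9917 0.06092006127920079 54.45734202861786 [ 0.51340414 -0.2466452   0.00549675] [-0.59  0.36  1.82  0.    0.96  0.2 ]
6.6833 0.060633338361186596 54.20750577002764 [-0.49348957 -0.31472784 -1.29786574]
```

```bash
cat >> h.py <<'E'
def feel(h,R,f=4,r=.004,d0=(0,0)):
    "centre the bore on the plain part of the hub: touch both ways along x then y"
    d=np.array(d0,float)
    for a in(0,1):
        e=[]
        for sg in(1,-1):
            t=d.copy();t[a]+=sg*r
            hit=move_l(pos(h,t),.02,max_force=f);e.append(loc()[a]);
            move_l(pos(h,d),.05)
        d[a]=np.mean(e);print("axis",a,np.round(e,4),"->",d.round(4))
        move_l(pos(h,d),.05)
    return d
E
python3 - <<'E'
from h import *
movep(pos(.11),rot(0)); f0=F();print(observe()["time_s"],loc().round(4),f0.round(1))
hit=move_l(pos(.067),.06,max_force=6)
print(hit,observe()["time_s"],loc().round(4),(F()-f0).round(1))
p,d=get_image("scene");q,_=get_image("top")
m=np.hstack([cv2.resize(i[v-60:v+60,u-60:u+60],(400,400),interpolation=cv2.INTER_CUBIC) for i,u,v in((p,288,190),(q,278,250))])
cv2.imwrite("pics/c2.png",m[:,:,::-1])
E
```

```text
7.7 [ 1.000e-04 -5.000e-04  1.098e-01] [-0.7 -0.2  0. ]
False 8.5667 [ 0.0002 -0.0001  0.0671] [ 0.8  0.3 -0.3]
```

View pics/c2.png

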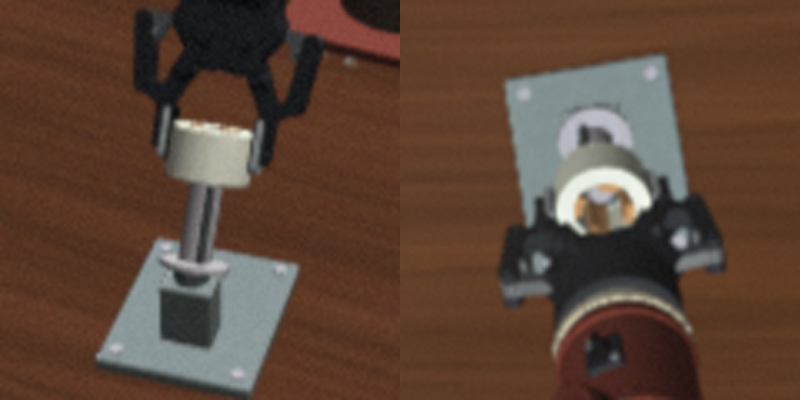

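The roll is square over the tip, seen at about (210,155) in the left crop, and hangs just above the ribs with no force on it. Now I'll centre it by feel and descend.

```bash
python3 - <<'E'
from h import *
d=feel(.067,None);f0=F();print(observe()["time_s"])
hit=move_l(pos(.040,d),.04,max_force=8)
print(hit,observe()["time_s"],loc().round(4),(F()-f0).round(1),observe()["torque"])
E
```

```text
axis 0 [-0.0001 -0.0034] -> [-0.0017  0.    ]
axis 1 [ 0.0015 -0.0019] -> [-0.0017 -0.0002]
11.0917
False 11.9167 [-0.0018 -0.0002  0.0399] [-1.2 -0.3  0.9] [-0.06487286  0.32523456  0.02124279]
```

```bash
python3 - <<'E'
from h import *
d=np.array([-.0017,-.0002]);f0=F()
hit=move_l(pos(.012,d),.05,max_force=10);print(hit,loc().round(4),(F()-f0).round(1))
if not hit:
    f0=F();hit=move_l(pos(-.004,d),.015,max_force=12)
    print(hit,observe()["time_s"],loc().round(4),(F()-f0).round(1))
p,_=get_image("scene")
cv2.imwrite("pics/c3.png",cv2.resize(p[150:250,238:338],(500,500),interpolation=cv2.INTER_CUBIC)[:,:,::-1])
E
```

```text
False [-0.0017 -0.0002  0.012 ] [ 1.3 -0.3 -1.9]
True 13.2 [-0.0016 -0.0002  0.0058] [-2.2  1.5 13.1]
```

View pics/c3.png

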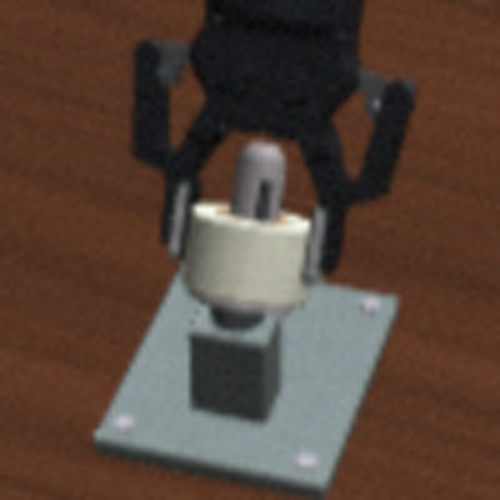

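The wide roll is home: contact came at h = 5.8 mm against an expected 5.5 mm, and the tip is clear of the gripper body. I'll release it, retreat, and fetch the narrow roll.

```bash
python3 - <<'E'
from h import *
d=np.array([-.0017,-.0002])
gripper_to(.085); move_l(pos(.13,d),.25)
p,_=get_image("scene");cv2.imwrite("pics/c4.png",cv2.resize(p[150:270,238:398],(640,480),interpolation=cv2.INTER_CUBIC)[:,:,::-1])
x,y=.432,.2375
centre(x,y,.003,np.radians(25),50)
s=observe();print(s["time_s"],s["opening"],s["grasp_force"],s["eef_pos"])
move_l([x,y,.14],.25); s=observe();print(s["time_s"],s["opening"])
movep(pos(.11,d),rot(0)); f0=F()
hit=move_l(pos(.065,d),.06,max_force=6)
print(hit,observe()["time_s"],loc().round(4),(F()-f0).round(1))
E
```

```text
Traceback (most recent call last):
  File "h.py", line 20, in centre
    movep([x,y,z+.08],[pi,0,yaw-pi/2]); move_l([x,y,z],.2); gripper_to(.05,25); gripper_to(.085)
    ~~~~~^^^^^^^^^^^^^^^^^^^^^^^^^^^^^
plant.Unreachable: the arm cannot take that pose within its joint ranges
```

View pics/c4.png

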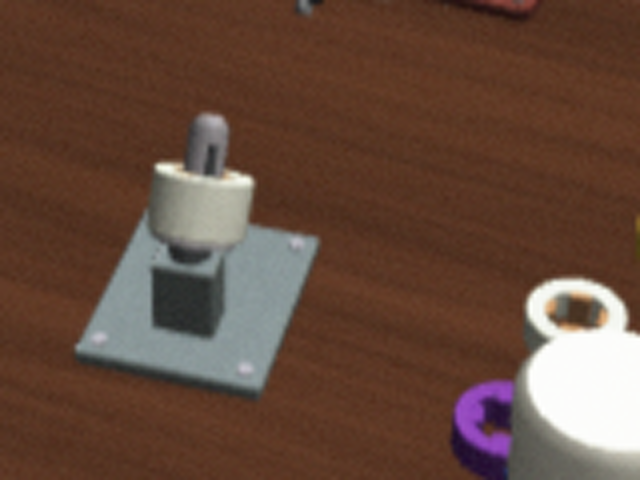

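The wide roll sits home, at (200,205) in the crop, and the narrow roll is at (575,310). The failed squeeze yaw is only a joint-6 range problem, so I'll start from the other side.

```bash
sed -i 's/def centre(x,y,z,yaw,f):/def centre(x,y,z,yaw,f,o=-pi\/2):/; s/yaw-pi\/2\])/yaw+o])/' h.py; python3 - <<'E'
from h import *
d=np.array([-.0017,-.0002])
x,y=.432,.2375
centre(x,y,.003,np.radians(25),50,pi/2)
s=observe();print(s["time_s"],s["opening"],s["grasp_force"],s["eef_pos"])
move_l([x,y,.14],.25); s=observe();print(s["time_s"],s["opening"])
movep(pos(.11,d),rot(0)); f0=F()
hit=move_l(pos(.065,d),.06,max_force=6)
print(hit,observe()["time_s"],loc().round(4),(F()-f0).round(1))
if not hit:
    d=feel(.065,None,d0=d);f0=F()
    hit=move_l(pos(.048,d),.04,max_force=6)
    print(hit,observe()["time_s"],loc().round(4),(F()-f0).round(1))
E
```

```text
18.3583 0.060105547034629524 53.05050579831004 [0.43216306 0.23759178 0.00372272]
19.0583 0.05991878007105395
False 20.8833 [-0.0015 -0.      0.0651] [0.8 0.3 0.9]
axis 0 [-0.0016 -0.0048] -> [-0.0032 -0.0002]
axis 1 [ 0.0015 -0.0018] -> [-0.0032 -0.0002]
False 23.8667 [-0.0036  0.      0.0477] [ 0.1  0.4 -0.9]
```

```bash
python3 - <<'E'
from h import *
d=np.array([-.0032,-.0002]);f0=F()
hit=move_l(pos(.032,d),.015,max_force=10)
print(hit,observe()["time_s"],loc().round(4),(F()-f0).round(1))
p,_=get_image("scene");cv2.imwrite("pics/c5.png",cv2.resize(p[150:250,238:338],(500,500),interpolation=cv2.INTER_CUBIC)[:,:,::-1])
E
```

```text
True 24.4333 [-0.0029 -0.0005  0.0421] [-2.2  0.5 12.4]
```

View pics/c5.png

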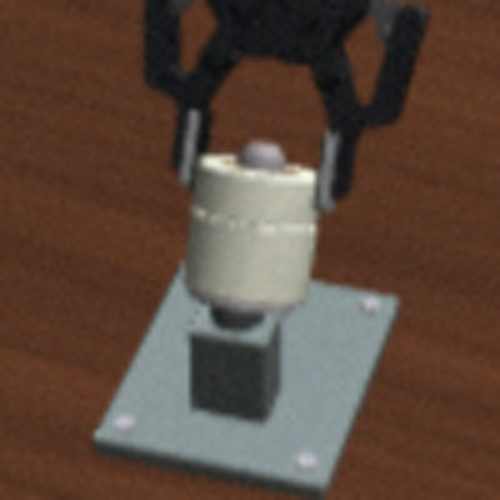

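```bash
python3 - <<'E'
from h import *
d=np.array([-.0032,-.0002])
gripper_to(.085); move_l(pos(.13,d),.2)
p,D=get_image("scene");cv2.imwrite("pics/c6.png",cv2.resize(p[160:240,248:328],(560,560),interpolation=cv2.INTER_CUBIC)[:,:,::-1])
for n in("scene","top"):
    p,D=get_image(n);L=cloud(n,D)@M-np.r_[LAT,SF];r=np.hypot(L[...,0],L[...,1])
    white=(p.min(-1)>140)
    k=L[(r>.02)&(r<.028)&(L[...,2]>.055)&(L[...,2]<.075)];print(n,len(k),"roll top h",np.median(k[:,2]).round(4))
    k=L[(r<.006)&(L[...,2]>.06)&(L[...,2]<.09)];print("tip",len(k),np.percentile(k[:,2],[50,95]).round(4))
print(observe()["time_s"],F())
E
```

```text
scene 35 roll top h 0.0606
tip 2 [0.0656 0.0701]
top 225 roll top h 0.0625
tip 22 [0.0738 0.0764]
25.6 [0.06606981 0.1734998  0.06900207]
```

View pics/c6.png

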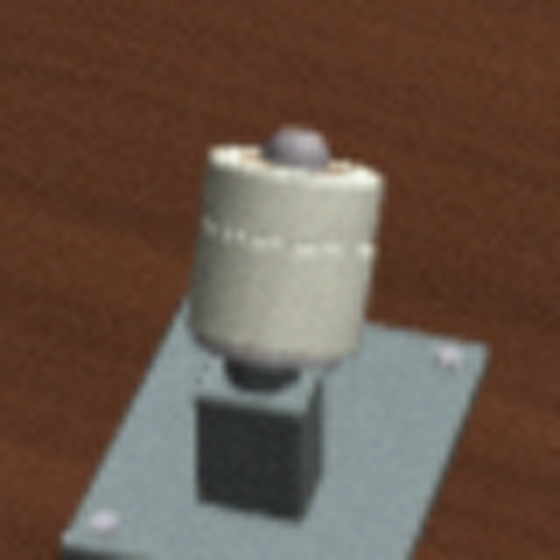

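Both rolls are stacked: the narrow roll's top is at about 61.5 mm against a nominal 62 mm. I'll give a gentle seating press with the fingertips, retreat, and hand in.

```bash
python3 - <<'E'
from h import *
d=np.array([-.0017,-.0002])
gripper_to(.045); move_l(pos(.085,d),.1)
hit=move_l(pos(.045,d),.03,max_force=10); print(hit,loc().round(4))
move_l(pos(.14,d),.2); hold(.3)
for n in("scene","top"):
    p,D=get_image(n);L=cloud(n,D)@M-np.r_[LAT,SF];r=np.hypot(L[...,0],L[...,1])
    k=L[(r>.02)&(r<.028)&(L[...,2]>.055)&(L[...,2]<.075)];print(n,len(k),"roll top h",np.median(k[:,2]).round(4))
print(observe()["time_s"],F().round(1)); 
E
```

```text
True [-0.0016 -0.0004  0.0601]
scene 44 roll top h 0.0605
top 227 roll top h 0.0626
28.475 [-0.  -0.  -0.9]
```

```bash
python3 -c "
from plant import *
print(job_done(),observe()['time_s'])"
```

```text
the job is handed in; nothing more can be done
the job is handed in; nothing more can be done
```

The job is handed in: the wide roll is home against the flange, the narrow roll is home on top of it, both are released, and the clock read about 28 s; I never reached for the tin, book or tape, but did not check them again at the end.

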